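Break the lid stay and shut the instrument case

TASK

The lid of the aluminium instrument case is propped open by a folding stay. Break the stay at its knee by pressing the knee towards the hinge and down into the case, then lower the lid gently until it is fully shut. Let go, and leave the other things on the bench where they are.

Things in the scene. Friction and masses are not known exactly. Their poses are not given: they have to be found in the camera images.
- case: open aluminium instrument case fixed to the bench, 180 mm (its x) by 240 mm (its y) by 100 mm high, walls 4 mm. Origin: centre of its underside; z up. The lid's hinge runs along the top of its +x wall, the lip of the shut lid lies over its -x wall; the stay stands near its -y wall.
- lid_hinge (a point): middle of the lid's hinge line (parallel to the case's y), at the case's x +90 mm, 100 mm above the bench
- lid (a joint): lid angle: 0 as found (open, 86 degrees up from shut), grows as it closes, 1.50 fully shut against a stop. The lid is a 181 x 240 x 6 mm aluminium plate, about 0.5 kg; hinge friction (0.75 N m) holds it at any angle, so once the stay is broken it stays where it is left. Moving the bar takes about 2 to 7 N.
- lid_bar (a point): centre of the lid's round steel lifting bar: 14 mm thick, 130 mm long, parallel to the hinge and 228 mm from it, in the plane of the lid and 47 mm beyond the lip, joined by two 10 mm rods 60 mm either side of its centre. About 330 mm above the bench with the lid open, 103 mm above the bench and 48 mm outside the case's -x wall when shut.
- knee_roller (a point): middle of the black roller on the stay's knee: 18 mm thick, 55 mm long, parallel to the hinge, standing out from the links towards mid-case; as found 60 mm above the case's rim. Two flat 106 mm steel links run from a pivot inside the case near its -x wall up to the lid. Push it at right angles to the links (towards the hinge and down, 40 degrees below level) by 25 mm or more: a few newtons.
- knee (a joint): knee angle of the stay: 0 as found (locked: the knee rests against its stop, slightly past straight on the side away from the hinge, so that the lid cannot be shut), about 0.19 when the links are straight, larger as it folds towards the hinge; about 3.1 with the lid shut. Once folded it stays folded.
- meter: handheld multimeter lying face up, 170 x 80 x 44 mm; a bystander, origin at its underside's centre; leave it
- terminals: grey terminal-block strip on a steel rail, 140 x 48 x 40 mm; a bystander, origin at its underside's centre; leave it
- screwdriver: screwdriver, 190 mm long; a bystander, origin at its underside's centre; leave it
- wrench: steel wrench, 160 mm long; a bystander, origin at its underside's centre; leave it
- carton: small cardboard carton, 110 x 80 x 60 mm; a bystander, origin at its underside's centre; leave it
- bottle: white closed bottle, 60 mm across, 150 mm high; a bystander, origin at its underside's centre; leave it

How it is judged (in metres and radians):
On the way:
1. the stay is broken: its knee is past straight and folding towards the hinge, while the lid is still up (value of joint knee above 0.4 rad and value of joint lid below 0.7 rad), for 0.2 s.
At the end, for the whole second after the job is handed in: the lid is shut to within 0.04 rad (9 mm at the bar) and at rest, with the stay folded inside the case (value of joint lid above 1.46 rad and value of joint knee above 2 rad and velocity of joint lid between -0.05 and 0.05 rad/s); the robot touches nothing.
It fails at once if the lid is slammed (closing faster than 2.5 rad/s) (velocity of joint lid above 2.5 rad/s).
It fails at once if a bystander is moved by more than 30 mm (distance of any of meter, terminals, screwdriver, wrench, carton, bottle from where it was at the start of the episode above 0.03 m).
It also fails if it takes over 51 s, if anything falls off the work surface, if the arm or the gripper's body presses on something with over 40 N, if the wrist force passes 120 N, or if a joint passes its speed limit or range.

ROBOT

A 6-joint arm with a two-finger parallel gripper is mounted at the origin on the work surface. World frame = base frame: x ahead of the robot, y to its left, z up, the work surface at z = 0. Lengths are in mm, angles in rad, forces in N, time in s.
With the tool pointing down it reaches from about 275 to 750 mm from the base axis. Payload 10.2 kg.
Tool frame: the origin (TCP) lies between the finger pads; the fingertips stand 17 mm ahead of it and the grasp point (between the pads) lies 2 mm behind it (tips_ahead is the distance from the TCP to the fingertips, in mm); z points along the fingers, y is the line along which they close (so a half turn about z gives the same grasp; the last joint's range is limited). The gripper opens to 85 mm and grips with 20 to 120 N. Pads are 22 mm wide; open, the fingers measure 114 mm over their backs; the gripper's body (76 mm by 85 mm) begins 54 mm behind the grasp point. The pads swing forward as they close: fully open they stand 13 mm farther back than shut.
Start: joints at [-1.501, 0.313, 1.498, -0, 1.331, -0.223], TCP at [151.52, -502.666, 248.294] pointing down, gripper open.
Joint ranges: [-2.94, 2.94], [-0.97, 2.17], [0.19, 2.56], [-1.23, 4.37], [0.02, 3.11], [-2.88, 2.88]. Speed limits (rad/s): [2.39, 2.39, 3.01, 3.14, 3.14, 3.14].

INTERFACE

Orientations are given as a unit quaternion [w, x, y, z].
In Python, from rig import sense, capture, finish_job, boxes_of, tips_ahead gives the robot as it stands.
- The arm moves only by the tool drive_tool, never from a script. Its argument "commands" is text: rows parted by semicolons, each of 7 numbers parted by spaces: the shift along the world's x, y, z in units of 0.1 m (1.0 is 0.1 m), then the turn, a rotation vector about the world's x, y, z in units of pi/4 rad (1.0 is pi/4 rad), then the opening in per cent of the stroke, from 0 (shut) to 100 (fully open). A call has 1 to 20 rows; each row shifts and turns the commanded pose from where the row before left it; what a row does not reach is not made up. A row lasts 1/12 s, in which the tool goes at most 41.7 mm and 7.16 degrees, less where a joint would pass 70% of its speed; a pose out of reach is approached as far as the arm can. A call with a number of a shift or a turn outside -1 to 1 is refused whole. A call with a gripper value outside its range is refused whole. The fingers move at their own pace and stop on an object; "force" is the grip in N (left out, the last holds). Time passes only in rows, so rows that do not move let the fingers close. It gives the time, the measured TCP pose, the force, the opening and the grip force at its end, in the units of the state.
- sense(): the state, without advancing time (a new reading comes with each control period).
- capture(name): name is "side" or "top" or "wrist"; returns a dict with "pixels" (420x560x3 uint8, blue, green, red), "fov_y" (degrees; the focal length in pixels is half the picture's height over the tangent of half this angle, whatever the lens; pixels are square), "cx", "cy" (the principal point, pixels), "position" and "attitude" of the camera in the world; the wrist camera has in their place "tool_from_camera" (4x4, takes a point from camera to tool coordinates, whose origin is the TCP and whose axes are the flange's). Camera axes: x right, y down, z forward; pixel columns grow to the right and rows downward; lengths in mm; the calibration is good to about 2 mm. A picture is of the moment at which its call begins: read the wrist's pose just before it. There is no depth.
- finish_job(): hands the job in; it is judged then, once.
Trained networks look in a picture, given as the dict that the camera call returned (one of the last four; its "shot" number tells which), for a name from the list of things; names that differ only in an ending like _2 or _b are one class to them, and where a whole thing is asked for, a point or a joint stands for the part that bears it (a point fixed in the world has none). Each returns a list of dicts, best first, with "confidence" (0 to 1); they miss things now and then, are a little off and sometimes report something else, mostly with a low value. They report only what shows in the picture. A call takes as long as a camera call.
- boxes_of(picture, name): "position" ([column, row] in pixels, amid what is visible of it).
The state is a dict: "time_s": time; "joints": joint angles; "dq": joint speeds; "tau": joint torques, N m; "eef_pos": TCP position; "ee_rot": TCP orientation; "force": force on the tool from outside, world axes, zero at the start; "wrist_torque": the same for the moment, N m; "grip_width": opening from 0.0 (shut) to 1.0 (fully open); "grip_force": force on a finger pad.
Only numpy, scipy, OpenCV 4.12 (cv2) and the standard library are available. Lean on these libraries where they do the work, as an engineer would, in place of code of your own. Each camera call takes 0.05 s, during which the arm holds its last target. There are 200 camera calls.

## Working session

There is one attempt and no reset: what is moved stays moved. The work goes in short steps, Python scripts to look and compute and a tool call to move; the robot and the scene stay as the last step left them, time stands still between calls to the robot, and variables do not carry over. Pictures are saved under pics/ and viewed, at most 10 in all, crops included, and the job is handed in when it is done.

Besides the shell and the picture viewer there is one more tool, called after "Emit:" as name(argument=value, ...), one argument or row to a line, values as JSON. drive_tool: Moves the arm, as the interface text tells. Shifts and turns lie within -1 to 1; 1 stands for 0.1 m of shift or pi/4 rad of turn. Its arguments: {"type":"object","properties":{"commands":{"type":"string"},"force":{"type":"number"}},"required":["commands"]}

```bash
mkdir -p pics
cat > h.py <<'E'
import numpy as np, cv2
from rig import *
from scipy.spatial.transform import Rotation as R
def cam(p):
    f=210/np.tan(np.radians(p["fov_y"])/2)
    a=np.array(p["attitude"],float)
    M=a if a.shape==(3,3) else R.from_quat(np.r_[a[1:],a[0]]).as_matrix()
    return f,p["cx"],p["cy"],np.array(p["position"],float),M
def ray(p,uv):
    f,cx,cy,o,M=cam(p); d=M@np.array([(uv[0]-cx)/f,(uv[1]-cy)/f,1]); return o,d/np.linalg.norm(d)
def proj(p,X):
    f,cx,cy,o,M=cam(p); c=M.T@(np.array(X)-o); return np.array([cx+f*c[0]/c[2],cy+f*c[1]/c[2]])
def tri(r):
    A=sum(np.eye(3)-np.outer(d,d) for o,d in r); b=sum((np.eye(3)-np.outer(d,d))@o for o,d in r)
    X=np.linalg.solve(A,b); return X,[np.linalg.norm(np.cross(X-o,d)) for o,d in r]
def atz(p,uv,z):
    o,d=ray(p,uv); return o+d*(z-o[2])/d[2]
E
python3 - <<'E'
from h import *
ps={n:capture(n) for n in("side","top")}
for n,p in ps.items():
    cv2.imwrite(f"pics/{n}0.png",p["pixels"]); print(n,p["position"],p["fov_y"],np.round(p["attitude"],3).tolist())
B={}
for name in["case","lid_bar","knee_roller","lid_hinge","meter","terminals","screwdriver","wrench","carton","bottle"]:
    for n,p in ps.items():
        try: b=boxes_of(p,name)
        except Exception as e: print(e); b=[]
        print(name,n,[(np.round(x["position"]).tolist(),round(x["confidence"],2)) for x in b[:2]])
        if b: B[name,n]=b[0]["position"]
for k in["lid_bar","knee_roller"]:
    if (k,"side")in B and (k,"top")in B: print(k,tri([ray(ps[n],B[k,n]) for n in ps]))
E
```

```text
side [ 115.16130597  968.9773514  1416.07015461] 47.21245456035618 [0.075, -0.185, 0.919, -0.339]
top [ 415.46390011    8.74492203 1258.14230629] 54.30293035978158 [-0.04, 0.712, -0.699, 0.049]
case side [([278.0, 228.0], 0.8)]
case top [([268.0, 217.0], 0.92), ([132.0, 227.0], 0.61)]
lid_bar side [([268.0, 218.0], 0.63), ([284.0, 165.0], 0.35)]
lid_bar top [([240.0, 201.0], 0.75)]
knee_roller side [([266.0, 200.0], 0.44)]
knee_roller top [([280.0, 189.0], 0.61)]
lid_hinge side [([279.0, 229.0], 0.79)]
lid_hinge top [([268.0, 216.0], 0.63)]
meter side [([325.0, 195.0], 0.83)]
meter top [([351.0, 247.0], 0.62), ([242.0, 196.0], 0.56)]
terminals side [([252.0, 273.0], 0.58)]
terminals top [([210.0, 209.0], 0.87)]
screwdriver side [([287.0, 164.0], 0.57)]
screwdriver top [([424.0, 264.0], 0.85)]
wrench side [([232.0, 342.0], 0.67)]
wrench top []
carton side [([286.0, 162.0], 0.88)]
carton top [([385.0, 182.0], 0.93), ([353.0, 250.0], 0.4)]
bottle side [([217.0, 300.0], 0.57), ([265.0, 216.0], 0.46)]
bottle top [([155.0, 195.0], 0.68)]
lid_bar (array([567.52339948,  85.36167841, 204.17955442]), [np.float64(9.568194933407412), np.float64(9.568194933407108)])
knee_roller (array([615.49527237, -19.55392643, 160.35318301]), [np.float64(5.007361096761236), np.float64(5.007361096761067)])
```

Run:
```python
import cv2
a=cv2.imread("pics/side0.png")[100:340,140:460]; b=cv2.imread("pics/top0.png")[100:340,120:440]
cv2.imwrite("pics/c1.png",cv2.resize(a,(800,600),interpolation=3)); cv2.imwrite("pics/c2.png",cv2.resize(b,(800,600),interpolation=3))
```

```text
(no output)
```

View pics/c1.png

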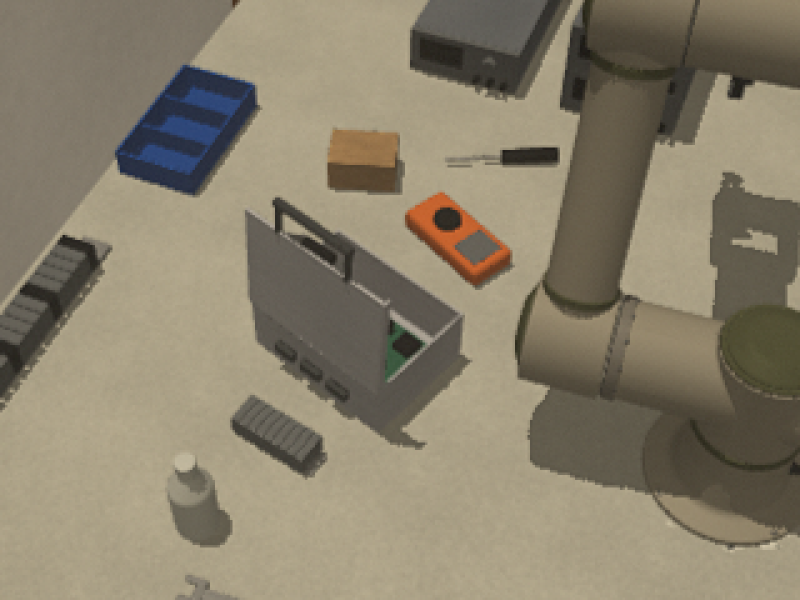

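View pics/c2.png

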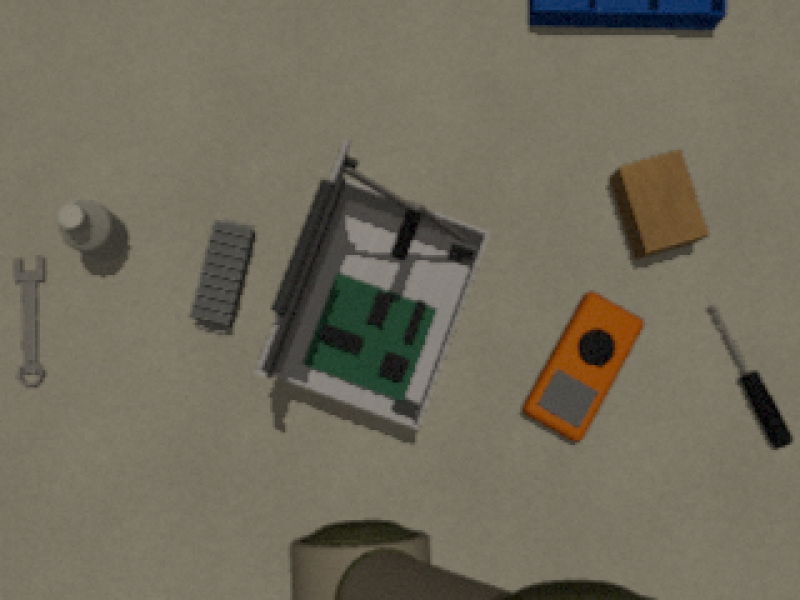

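The side view shows the open lid, with its bar around full-frame (265,189). The top view shows the roller at about (282,193), the bar from (251,174) to (232,223), and the -x rim corners at (315,193) and (286,271). The meter lies on the -x side of the case.

Run:
```python
from h import *
from scipy.optimize import least_squares
t=capture("top"); s=capture("side")
c=lambda u,v:(u/2.5+120,v/2.5+100); cs=lambda u,v:(u/2.5+140,v/2.5+100)
h=R.from_euler
def L(r,y,th=np.radians(86)): return [90-r*np.cos(th),y,100+r*np.sin(th)]
obs=[(t,c(488,233),[-90,-120,100]),(t,c(416,427),[-90,120,100]),(t,c(347,142),L(181,-120)),(t,c(263,373),L(181,120)),
(t,c(304,247),L(228,0)),(s,cs(463,316),[-90,-120,100]) ,(s,cs(278,203),L(228,-65)),(s,cs(350,246),L(228,65)),(s,cs(247,211),L(181,-120)),(s,cs(388,304),L(181,120))]
def W(q,X): 
    k,l=np.cos(q[2]),np.sin(q[2]); return [q[0]+k*X[0]-l*X[1],q[1]+l*X[0]+k*X[1],X[2]]
def res(q,o=obs): return np.ravel([proj(p,W(q,X))-uv for p,uv,X in o])
for o in (obs[:5],obs[:5]+obs[6:],):
    r=least_squares(lambda q:res(q,o),[600,0,1.2],loss='soft_l1'); print(r.x,np.round(res(r.x).reshape(-1,2),1).tolist())
q=r.x
print("bar",W(q,L(228,0)),"axes x",np.cos(q[2]),np.sin(q[2]))
X,e=tri([ray(t,c(406,233)),ray(s,(266,200))]);print("roller",X,e)
P=atz(t,c(406,233),160);print(P); k,l=np.cos(q[2]),np.sin(q[2]);d=P[:2]-q[:2];print("in case",k*d[0]+l*d[1],-l*d[0]+k*d[1])
st=sense();print(st["eef_pos"],st["ee_rot"],R.from_quat(np.r_[st["ee_rot"][1:],st["ee_rot"][0]]).as_matrix().round(3).tolist(),tips_ahead)
for n,uv in[("meter",(351,247)),("carton",(385,182))]: print(n,atz(t,uv,44))
```

```text
[538.23970593   4.19483538   1.2396937 ] [[-0.0, -0.8], [0.6, 1.0], [0.2, -0.4], [-1.2, -0.3], [0.2, 0.6], [-50.1, -35.1], [-0.2, -1.2], [1.8, 2.2], [0.2, -1.9], [-0.5, -1.1]]
[538.27288545   4.68373898   1.24160955] [[-0.2, -0.9], [0.5, 0.9], [-0.1, -0.4], [-1.3, -0.2], [-0.1, 0.6], [-50.3, -35.0], [-0.3, -1.0], [1.8, 2.4], [0.2, -1.8], [-0.5, -1.1]]
bar [np.float64(562.226010764337), np.float64(74.8007444914153), np.float64(327.44460345923994)] axes x 0.3232735802040122 0.9463055491447148
roller [610.79448633 -23.33334814 157.22096589] [np.float64(2.4844036367518654), np.float64(2.484403636751736)]
[607.88314256 -23.92402381 160.        ]
in case -4.568527634989291 -75.12070647842972
[ 151.53706709 -502.66924677  248.29184022] [ 4.28443172e-06  9.89300149e-01  1.45894537e-01 -6.33897788e-07] [[0.957, 0.289, -0.0], [0.289, -0.957, -0.0], [-0.0, 0.0, -1.0]] 17.0
meter [ 470.4108498  -233.22629017   44.        ]
carton [ 668.65955948 -337.71782101   44.        ]
```

```bash
cat >> h.py <<'E'
Q=np.array([538.3,4.7,1.2416]); ex=np.array([np.cos(Q[2]),np.sin(Q[2]),0]); ey=np.array([-ex[1],ex[0],0]); ez=np.array([0,0,1.])
def W(x,y,z): return np.r_[Q[:2],0]+x*ex+y*ey+z*ez
def rot(deg):  # tool tilted deg towards +ex, y axis towards -ex
    a=np.radians(deg); z=np.sin(a)*ex-np.cos(a)*ez; y=-(np.cos(a)*ex+np.sin(a)*ez)
    return R.from_matrix(np.c_[np.cross(y,z),y,z])
def now():
    s=sense(); q=s["ee_rot"]; return np.array(s["eef_pos"]),R.from_quat(np.r_[q[1:],q[0]]),s
def plan(P,Rt):
    p,r,s=now(); print("shift",((P-p)/100).round(3),"turn",((Rt*r.inv()).as_rotvec()/(np.pi/4)).round(3),"q",np.round(s["joints"],2),"t",s["time_s"],"F",np.round(s["force"],1))
E
python3 -c "
from h import *
plan(W(-69,-70,237),rot(40))"
```

```text
shift [ 4.307  4.194 -0.113] turn [ 0.903 -0.016 -0.759] q [-1.5   0.31  1.5  -0.    1.33 -0.22] t 1.2 F [-0.3 -0.7 -0.3]
```

Emit:
drive_tool(
  commands="0.215 0.21 -0.005 0.045 0 -0.038 0;0.215 0.21 -0.005 0.045 0 -0.038 0;0.215 0.21 -0.005 0.045 0 -0.038 0;0.215 0.21 -0.005 0.045 0 -0.038 0;0.215 0.21 -0.005 0.045 0 -0.038 0;0.215 0.21 -0.005 0.045 0 -0.038 0;0.215 0.21 -0.005 0.045 0 -0.038 0;0.215 0.21 -0.005 0.045 0 -0.038 0;0.215 0.21 -0.005 0.045 0 -0.038 0;0.215 0.21 -0.005 0.045 0 -0.038 0;0.215 0.21 -0.005 0.045 0 -0.038 0;0.215 0.21 -0.005 0.045 0 -0.038 0;0.215 0.21 -0.005 0.045 0 -0.038 0;0.215 0.21 -0.005 0.045 0 -0.038 0;0.215 0.21 -0.005 0.045 0 -0.038 0;0.215 0.21 -0.005 0.045 0 -0.038 0;0.215 0.21 -0.005 0.045 0 -0.038 0;0.215 0.21 -0.005 0.045 0 -0.038 0;0.215 0.21 -0.005 0.045 0 -0.038 0;0 0 0 0 0 0 0",
)

```text
time_s: 2.87
eef_pos: [561.6, -100.6, 238.1]
ee_rot: [-0.323, 0.935, -0.139, 0.047]
force: [-0.3, -0.3, -1.1]
grip_width: -0.0
grip_force: 0.0
```

Check from near with the wrist camera.

Run:
```python
from h import *
plan(W(-69,-70,237),rot(40))
p,r,s=now(); w=capture("wrist"); T=np.array(w["tool_from_camera"])
Tw=np.eye(4);Tw[:3,:3]=r.as_matrix();Tw[:3,3]=p; M=Tw@T
w["position"]=M[:3,3]; w["attitude"]=M[:3,:3]
im=w["pixels"].copy()
b=boxes_of(w,"knee_roller");print([(x["position"],x["confidence"]) for x in b])
for X,c in((W(-4.6,-102,160),(0,0,255)),(W(-4.6,-75,160),(0,255,0)),(W(-4.6,-48,160),(255,0,0)),(W(-90,-120,100),(0,255,255)),(W(-90,120,100),(255,255,0))):
    u=proj(w,X);print(u); cv2.circle(im,(int(u[0]),int(u[1])),4,c,-1)
cv2.imwrite("pics/w1.png",im)
t=capture("top");bt=boxes_of(t,"knee_roller");print([(x["position"],x["confidence"]) for x in bt])
if b and bt: print(tri([ray(w,b[0]["position"]),ray(t,bt[0]["position"])]))
```

```text
shift [ 0.206  0.174 -0.011] turn [ 0.039 -0.016 -0.045] q [-0.64  0.47  1.44  0.62  1.51  1.1 ] t 2.8667 F [-0.3 -0.3 -1.1]
[([253.4, 158.4], 0.94)]
[260.30281223 148.58793977]
[260.21796455 181.4848186 ]
[260.13853217 212.28209064]
[394.80271341 129.34353478]
[361.88602066 373.61507373]
[([282.0, 185.3], 0.68)]
(array([628.61119403, -22.56138001, 160.29688777]), [np.float64(1.0177608747960702), np.float64(1.0177608747960236)])
```

View pics/w1.png

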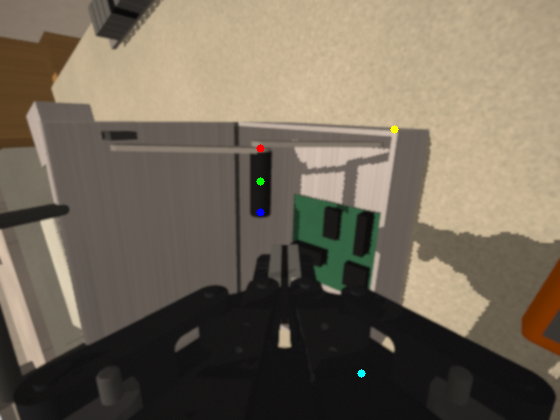

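The projected model dots fall on the roller: its ends are at about (260,149) and (260,212). The pose holds, so I'll push now.

Emit:
drive_tool(
  commands="0.103 0.087 -0.005 0.02 -0.008 -0.022 0;0.103 0.087 -0.005 0.02 -0.008 -0.022 0;0.019 0.056 -0.071 0 0 0 0;0.019 0.056 -0.071 0 0 0 0;0.019 0.056 -0.071 0 0 0 0;0.019 0.056 -0.071 0 0 0 0;0.019 0.056 -0.071 0 0 0 0;0.019 0.056 -0.071 0 0 0 0;0.019 0.056 -0.071 0 0 0 0;0.019 0.056 -0.071 0 0 0 0;0.01 0.03 -0.037 0 0 0 0;0.01 0.03 -0.037 0 0 0 0;0.01 0.03 -0.037 0 0 0 0;0.01 0.03 -0.037 0 0 0 0;0.01 0.03 -0.037 0 0 0 0",
)

```text
time_s: 4.32
eef_pos: [601.1, -26.4, 162.4]
ee_rot: [-0.336, 0.927, -0.154, 0.057]
force: [-0.3, -1.5, 2.5]
grip_width: 0.003
grip_force: 1.4
```

Emit:
drive_tool(
  commands="0.01 0.03 -0.037 0 0 0 0;0.01 0.03 -0.037 0 0 0 0;0.01 0.03 -0.037 0 0 0 0;0.01 0.03 -0.037 0 0 0 0;0 0 0 0 0 0 0;0 0 0 0 0 0 0",
)

```text
time_s: 4.82
eef_pos: [604.8, -14.5, 147.2]
ee_rot: [-0.336, 0.927, -0.155, 0.056]
force: [-0.4, -0.2, -0.1]
grip_width: 0.004
grip_force: 0.3
```

Run:
```python
from h import *
plan(W(7,-70,147),rot(40))
p,r,s=now(); w=capture("wrist"); T=np.array(w["tool_from_camera"])
cv2.imwrite("pics/w2.png",w["pixels"])
```

```text
shift [ 0.021  0.032 -0.002] turn [ 0.003 -0.     0.002] q [-0.48  0.59  1.52  0.73  1.26  1.11] t 4.8167 F [-0.4 -0.2 -0.1]
```

View pics/w2.png

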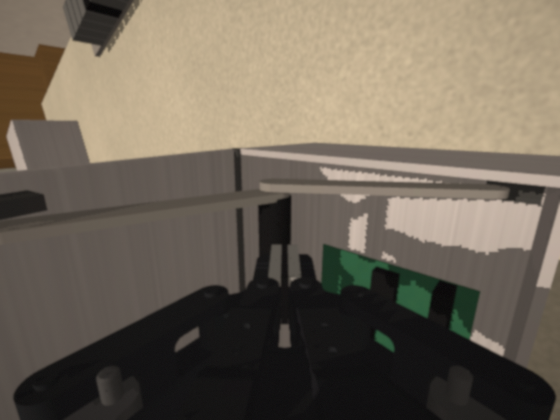

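The knee has moved past straight: the links are now bent at the roller (about (272,215)). I'll press a little farther to be sure it passes 0.4 rad.

Emit:
drive_tool(
  commands="0.006 0.02 -0.025 0 0 0 0;0.006 0.02 -0.026 0 0 0 0;0.006 0.018 -0.028 0 0 0 0;0.006 0.018 -0.028 0 0 0 0;0.006 0.016 -0.03 0 0 0 0;0.006 0.016 -0.03 0 0 0 0;0 0 0 0 0 0 0;0 0 0 0 0 0 0;0 0 0 0 0 0 0",
)

```text
time_s: 5.62
eef_pos: [608.5, -5.2, 131.0]
ee_rot: [-0.335, 0.928, -0.155, 0.057]
force: [-4.2, -11.0, 3.7]
grip_width: 0.006
grip_force: 4.9
```

Run:
```python
from h import *
p,r,s=now(); print(s["force"],p)
w=capture("wrist"); s_=capture("side")
im=cv2.resize(s_["pixels"][130:270,200:340],(600,600),interpolation=3)
cv2.imwrite("pics/w3.png",np.hstack([cv2.resize(w["pixels"],(400,300)),cv2.resize(im,(300,300))]))
```

```text
[ -4.24306568 -11.03521189   3.69710616] [608.53728951  -5.17674    130.95114007]
```

View pics/w3.png

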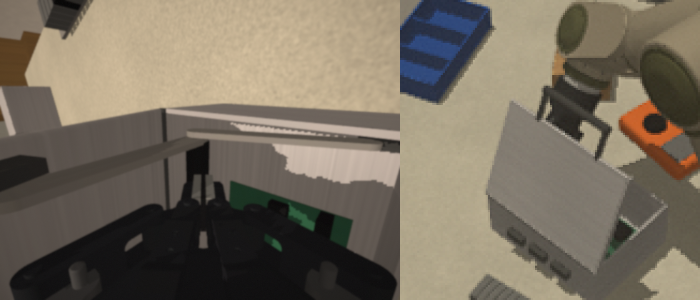

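Emit:
drive_tool(
  commands="-0.01 -0.03 0.04 0 0 0 0;-0.025 -0.075 0.095 0 0 0 0;-0.05 -0.15 0.19 0 0 0 0;-0.06 -0.18 0.22 0 0 0 0;-0.06 -0.18 0.22 0 0 0 0;-0.06 -0.18 0.22 0 0 0 0;0 -0.2 0.25 0 0 0 0;0 -0.2 0.3 0 0 0 0;0 -0.2 0.3 0 0 0 0;0 0 0.3 0 0 0 0;0 0 0.3 0 0 0 0;0 0 0 0 0 0 0",
)

```text
time_s: 6.72
eef_pos: [582.0, -143.6, 380.9]
ee_rot: [-0.334, 0.928, -0.153, 0.061]
force: [1.2, 0.2, 0.6]
grip_width: 0.003
grip_force: 0.0
```

Run:
```python
from h import *
p,r,s=now(); print(p,s["force"])
S=capture("side");t=capture("top")
im=cv2.resize(S["pixels"][140:260,200:340],(700,600),interpolation=3)
b=np.vstack([im[:300,:],im[300:,:]])
for th in(0,.1,.2,.3):
    a=np.radians(86)-th; print(th,[(proj(S,W(90-rr*np.cos(a),y,100+rr*np.sin(a)))-[200,140])*5 for rr,y in((228,-65),(228,65),(181,-120),(181,120))],proj(t,W(90-228*np.cos(a),0,100+228*np.sin(a))))
cv2.imwrite("pics/s4.png",im)
for n,q in(("s",S),("t",t)): print(n,[(x["position"],x["confidence"]) for x in boxes_of(q,"lid_bar")])
```

```text
[ 582.03096075 -143.58584214  380.89102262] [1.16811975 0.16206934 0.64990315]
0 [array([254.35016602, 200.86967531]), array([408.84188348, 303.78069861]), array([194.72199481, 213.13729474]), array([473.69419926, 402.75281261])] [241.51123924 199.40650653]
0.1 [array([279.61830729, 184.33721335]), array([433.74276015, 285.69074869]), array([214.45859924, 200.39767792]), array([492.91527351, 387.77197897])] [250.8088515  202.90742072]
0.2 [array([304.20580164, 170.87928397]), array([457.78431317, 270.71939743]), array([233.79800692, 189.95359405]), array([511.49086544, 375.13117242])] [259.93102931 206.47307444]
0.3 [array([327.82049856, 160.58068829]), array([480.68472127, 258.96756143]), array([252.51590617, 181.88168098]), array([529.20944538, 364.93080377])] [268.72617986 210.04242327]
s [([273.3, 213.8], 0.93)]
t [([255.6, 211.2], 0.65)]
```

View pics/s4.png

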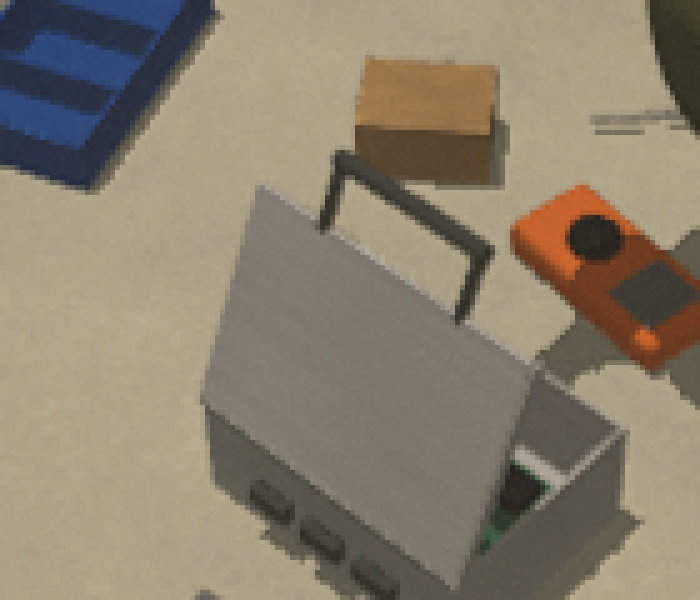

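The lid now leans at about 0.33 rad: its corners at (260,187) and (540,360) match the model at 0.33. So the stay is broken, and the bar is near W(3,0,311). Next I go above it with the tool vertical.

```bash
python3 -c "
from h import *
plan(W(3,0,400),rot(0))"
```

```text
shift [-0.423  1.505  0.264] turn [-0.839  0.286  0.002] q [-0.69  0.46  1.1   0.66  1.8   1.29] t 6.9167 F [ 0.6  0.4 -1.7]
```

Emit:
drive_tool(
  commands="-0.04 0.08 0.09 -0.084 0.029 0 60;-0.04 0.08 0.09 -0.084 0.029 0 60;-0.04 0.08 0.09 -0.084 0.029 0 60;-0.04 0.15 0 -0.084 0.029 0 60;-0.04 0.15 0 -0.084 0.029 0 60;-0.04 0.15 0 -0.084 0.029 0 60;-0.04 0.2 0 -0.084 0.029 0 60;-0.04 0.2 0 -0.084 0.029 0 60;-0.04 0.2 0 -0.084 0.029 0 60;-0.04 0.2 0 -0.084 0.029 0 60;-0.02 0.015 0 0 0 0 60;0 0 0 0 0 0 60",
)

```text
time_s: 7.92
eef_pos: [539.5, 8.9, 400.7]
ee_rot: [0.001, 0.987, -0.163, -0.001]
force: [-0.2, -0.8, -0.2]
grip_width: 0.598
grip_force: 0.0
```

Run:
```python
from h import *
plan(W(3,0,309),rot(0))
p,r,s=now(); w=capture("wrist"); M=np.eye(4);M[:3,:3]=r.as_matrix();M[:3,3]=p;M=M@np.array(w["tool_from_camera"])
w["position"]=M[:3,3]; w["attitude"]=M[:3,:3]; im=w["pixels"].copy()
t=capture("top"); b=boxes_of(w,"lid_bar");print([(x["position"],x["confidence"]) for x in b])
for y in(-65,0,65):
    u=proj(w,W(3,y,311));print(u);cv2.circle(im,(int(u[0]),int(u[1])),3,(0,0,255),-1)
cv2.imwrite("pics/w5.png",im); print(s["grip_width"])
```

```text
shift [-0.003 -0.014 -0.917] turn [ 0.001 -0.004 -0.003] q [-0.2   0.3   1.13 -0.    1.72  1.7 ] t 7.9167 F [-0.2 -0.8 -0.2]
[([259.9, 183.0], 0.87)]
[286.3560255  128.12276107]
[285.94531454 215.50323789]
[285.59525852 289.97911998]
0.5984128034056736
```

View pics/w5.png

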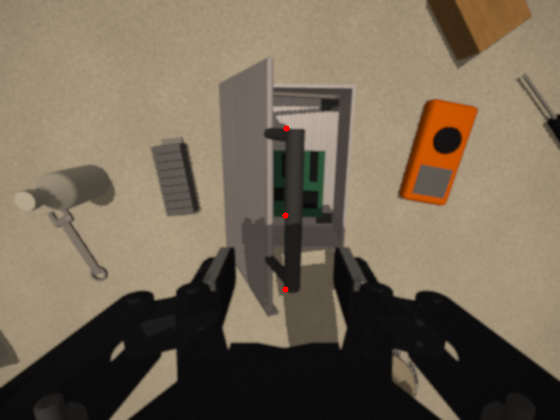

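The bar, at columns 293-295, sits about 8 px (6 mm) towards -x from my prediction. I'll correct for that, descend and grip.

Emit:
drive_tool(
  commands="-0.012 -0.037 -0.05 0 0 0 60;-0.012 -0.037 -0.1 0 0 0 60;0 0 -0.1 0 0 0 60;0 0 -0.1 0 0 0 60;0 0 -0.1 0 0 0 60;0 0 -0.1 0 0 0 60;0 0 -0.1 0 0 0 60;0 0 -0.1 0 0 0 60;0 0 -0.1 0 0 0 60;0 0 -0.1 0 0 0 60;0 0 0 0 0 0 40;0 0 0 0 0 0 25;0 0 0 0 0 0 10;0 0 0 0 0 0 10;0 0 0 0 0 0 10;0 0 0 0 0 0 10;0 0 0 0 0 0 10",
  force=25,
)

```text
time_s: 9.48
eef_pos: [537.7, 0.0, 307.0]
ee_rot: [0.001, 0.986, -0.164, 0.0]
force: [1.5, 1.9, 1.6]
grip_width: 0.154
grip_force: 24.6
```

Run:
```python
from h import *
p,r,s=now(); c=p-np.r_[Q[:2],0]; print(c@ex,c@ey,p[2],s["grip_width"],s["grip_force"],s["force"])
a0=1.14
P=lambda a:W(90-228*np.cos(a)+3*np.sin(a),0,100+228*np.sin(a)+3*np.cos(a))
print((P(a0)-p).round(1))
A=np.linspace(a0,0,9)
for i in range(8): print(((P(A[i+1])-P(A[i]))/400).round(4))
```

```text
-4.585160777249836 -0.9727582601302183 306.9682894399571 0.15390697748474527 24.568541049957275 [1.53072185 1.92671616 1.57005249]
[-0.2  2.3  1.5]
[-0.0232 -0.0678 -0.0381]
[-0.0212 -0.062  -0.0479]
[-0.0188 -0.0549 -0.0567]
[-0.016  -0.0468 -0.0644]
[-0.0129 -0.0376 -0.0708]
[-0.0095 -0.0277 -0.0757]
[-0.0059 -0.0173 -0.0791]
[-0.0022 -0.0065 -0.0809]
```

Emit:
drive_tool(
  commands="-0.023 -0.068 -0.038 0 0 0 10;-0.023 -0.068 -0.038 0 0 0 10;-0.023 -0.068 -0.038 0 0 0 10;-0.023 -0.068 -0.038 0 0 0 10;-0.021 -0.062 -0.048 0 0 0 10;-0.021 -0.062 -0.048 0 0 0 10;-0.021 -0.062 -0.048 0 0 0 10;-0.021 -0.062 -0.048 0 0 0 10",
)

```text
time_s: 10.15
eef_pos: [519.4, -52.4, 271.2]
ee_rot: [0.001, 0.986, -0.164, -0.001]
force: [-1.1, 3.3, 0.7]
grip_width: 0.153
grip_force: 24.9
```

Emit:
drive_tool(
  commands="-0.019 -0.055 -0.057 0 0 0 10;-0.019 -0.055 -0.057 0 0 0 10;-0.019 -0.055 -0.057 0 0 0 10;-0.019 -0.055 -0.057 0 0 0 10;-0.016 -0.047 -0.064 0 0 0 10;-0.016 -0.047 -0.064 0 0 0 10;-0.016 -0.047 -0.064 0 0 0 10;-0.016 -0.047 -0.064 0 0 0 10",
)

```text
time_s: 10.82
eef_pos: [505.4, -92.8, 222.6]
ee_rot: [0.0, 0.986, -0.164, -0.001]
force: [0.0, 8.4, -2.2]
grip_width: 0.157
grip_force: 24.7
```

Run:
```python
from h import *
p,r,s=now(); c=p-np.r_[Q[:2],0]; print(c@ex,c@ey,p[2],s["grip_width"],s["grip_force"],s["force"],np.round(s["joints"],2))
print(np.hypot(c@ex-90,p[2]+2-103))
```

```text
-102.92837340589428 -0.4216724440642297 222.5661497647137 0.15678437732587155 24.672559797763824 [ 0.03555294  8.35551292 -2.19084947] [-0.41  0.31  1.57 -0.    1.26  1.49]
228.03439660204987
```

Emit:
drive_tool(
  commands="-0.013 -0.038 -0.071 0 0 0 10;-0.013 -0.038 -0.071 0 0 0 10;-0.013 -0.038 -0.071 0 0 0 10;-0.013 -0.038 -0.071 0 0 0 10;-0.01 -0.028 -0.076 0 0 0 10;-0.01 -0.028 -0.076 0 0 0 10;-0.01 -0.028 -0.076 0 0 0 10;-0.01 -0.028 -0.076 0 0 0 10",
)

```text
time_s: 11.48
eef_pos: [496.4, -118.8, 163.7]
ee_rot: [0.0, 0.986, -0.164, -0.001]
force: [1.7, 11.3, -1.9]
grip_width: 0.151
grip_force: 24.4
```

Emit:
drive_tool(
  commands="-0.006 -0.017 -0.079 0 0 0 10;-0.006 -0.017 -0.079 0 0 0 10;-0.006 -0.017 -0.079 0 0 0 10;-0.006 -0.017 -0.079 0 0 0 10;-0.002 -0.006 -0.08 0 0 0 10;-0.002 -0.006 -0.08 0 0 0 10;-0.002 -0.006 -0.07 0 0 0 10;0 0 0 0 0 0 10;0 0 0 0 0 0 10;0 0 0 0 0 0 10",
)

```text
time_s: 12.32
eef_pos: [493.4, -127.0, 108.7]
ee_rot: [-0.0, 0.986, -0.164, -0.001]
force: [4.3, 8.6, -7.6]
grip_width: 0.154
grip_force: 24.4
```

Run:
```python
from h import *
p,r,s=now(); c=p-np.r_[Q[:2],0]; print(c@ex,c@ey,p[2],s["grip_width"],s["grip_force"],s["force"],np.round(s["joints"],2))
print(np.hypot(c@ex-90,p[2]+2-103))
```

```text
-139.1222635311864 -0.1221626734623981 108.70394153682398 0.1541696919304894 24.41287189722061 [ 4.2645545   8.60170035 -7.57926822] [-0.48  0.44  1.72 -0.    0.99  1.42]
229.25174450995402
```

Emit:
drive_tool(
  commands="0.003 0.01 -0.03 0 0 0 10;0.002 0.005 -0.03 0 0 0 10;0 0 -0.02 0 0 0 10;0 0 0 0 0 0 10;0 0 0 0 0 0 10;0 0 0 0 0 0 10",
)

```text
time_s: 12.82
eef_pos: [494.5, -127.3, 104.1]
ee_rot: [0.002, 0.986, -0.164, 0.001]
force: [-9.4, 2.5, 22.3]
grip_width: 0.154
grip_force: 27.8
```

Emit:
drive_tool(
  commands="0 0 -0.015 0 0 0 10;0 0 -0.015 0 0 0 10;0 0 0 0 0 0 10;0 0 0 0 0 0 10;0 0 0 0 0 0 10",
)

```text
time_s: 13.23
eef_pos: [495.7, -127.7, 102.3]
ee_rot: [0.002, 0.986, -0.164, 0.003]
force: [-8.2, 3.7, 28.1]
grip_width: 0.152
grip_force: 29.5
```

Run:
```python
from h import *
S=capture("side");p,r,s=now()
x0,y0=190,140
print((proj(S,W(-91,-120,106))-[x0,y0])*5,(proj(S,W(-91,120,106))-[x0,y0])*5,(proj(S,W(-138,0,103))-[x0,y0])*5)
im=cv2.resize(S["pixels"][y0:y0+120,x0:x0+160],(800,600),interpolation=3)
for th in (0,.04,.1):
    for y in(-120,120):
        u=(proj(S,W(90-181*np.cos(th)+6*np.sin(th),y,100+181*np.sin(th)+6*np.cos(th)))-[x0,y0])*5; print(th,y,u)
cv2.imwrite("pics/s6.png",im)
```

```text
[425.31551267 250.88112241] [680.19567013 418.72193088] [590.72983308 298.01306141]
0 -120 [425.31551267 250.88112241]
0 120 [680.19567013 418.72193088]
0.04 -120 [424.73814729 244.53727062]
0.04 120 [680.45056157 412.54602251]
0.1 -120 [423.36856061 235.39238773]
0.1 120 [680.34280872 403.70190571]
```

View pics/s6.png

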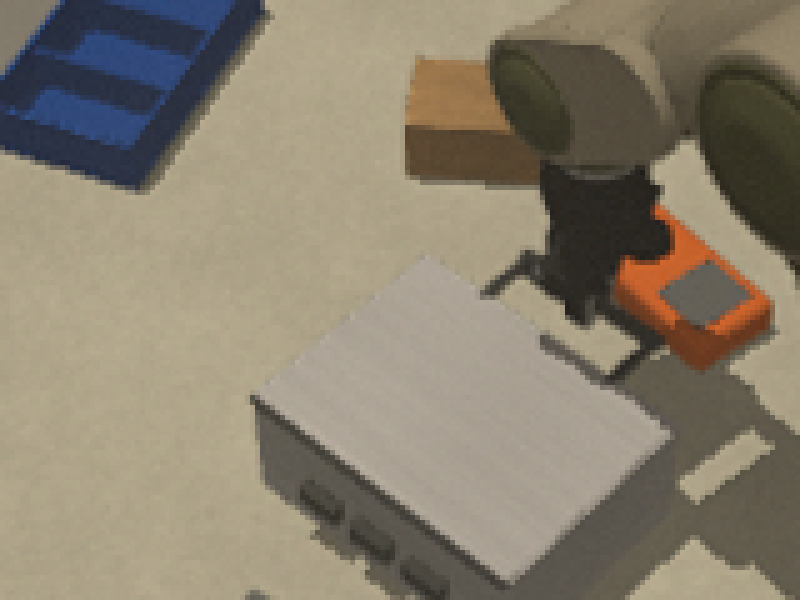

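The picture shows the lid flat and shut, with corners at (425,255) and (672,434). The 28 N upward force fits the stop. Release and rise.

Emit:
drive_tool(
  commands="0 0 0 0 0 0 20;0 0 0 0 0 0 30;0 0 0 0 0 0 40;0 0 0 0 0 0 40;0 0 0 0 0 0 40;0 0 0.05 0 0 0 40;0 0 0.1 0 0 0 40;0 0 0.15 0 0 0 40;0 0 0.2 0 0 0 40;0 0 0.2 0 0 0 40;0 0 0.2 0 0 0 40;0 0 0.2 0 0 0 40;0 0 0 0 0 0 40;0 0 0 0 0 0 40",
)

```text
time_s: 14.45
eef_pos: [494.5, -126.5, 210.7]
ee_rot: [0.001, 0.986, -0.164, 0.001]
force: [-0.2, 0.1, -0.1]
grip_width: 0.399
grip_force: 0.0
```

Run:
```python
from h import *
p,r,s=now(); print(p,s["force"],s["grip_width"])
w=capture("wrist"); M=np.eye(4);M[:3,:3]=r.as_matrix();M[:3,3]=p;M=M@np.array(w["tool_from_camera"])
w["position"]=M[:3,3]; w["attitude"]=M[:3,:3]; im=w["pixels"].copy()
S=capture("side");x0,y0=190,140
def D(th,r,y,n): return W(90-r*np.cos(th)+n*np.sin(th),y,100+r*np.sin(th)+n*np.cos(th))
for th,c in((0,(0,0,255)),(.04,(0,255,0)),(.1,(255,0,0))):
    for rr,y,n in((181,-120,6),(181,120,6),(228,-65,3),(228,65,3)):
        for q,m,k,o in((w,im,1,(0,0)),):
            u=proj(q,D(th,rr,y,n)); cv2.circle(m,(int(u[0]),int(u[1])),2,c,-1)
s2=cv2.resize(S["pixels"][y0:y0+120,x0+30:x0+130],(500,600),interpolation=3)
for th,c in((0,(0,0,255)),(.04,(0,255,0)),(.1,(255,0,0))):
    for rr,y,n in((181,-120,6),(181,120,6),(228,-65,3),(228,65,3)):
        u=(proj(S,D(th,rr,y,n))-[x0+30,y0])*5; cv2.circle(s2,(int(u[0]),int(u[1])),2,c,-1)
cv2.imwrite("pics/f1.png",np.hstack([cv2.resize(im,(460,345)),cv2.resize(s2,(288,345))]))
```

```text
[ 494.53290388 -126.50356798  210.68011941] [-0.16513874  0.11136754 -0.0869553 ] 0.398902826955703
```

View pics/f1.png

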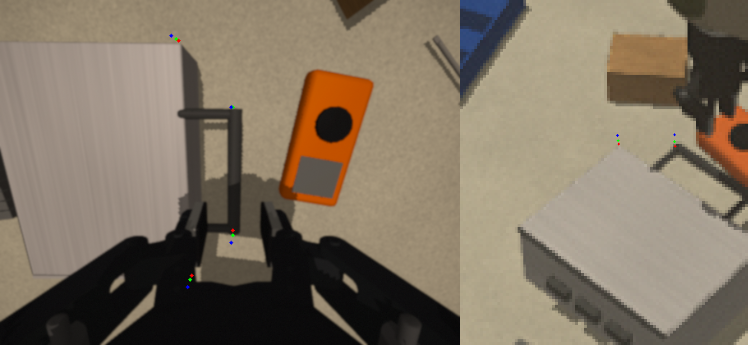

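The lid appears shut: its corners and bar sit at the red marks for 0 rad. As a cheap check I'll touch the lip with shut fingers; contact should come at TCP z of about 123.

Emit:
drive_tool(
  commands="0.04 0.13 0 0 0 0 0;0.04 0.13 0 0 0 0 0;0.05 0.13 0 0 0 0 0;0.05 0.13 0 0 0 0 0;0.04 0.12 0 0 0 0 0;0 0 -0.2 0 0 0 0;0 0 -0.2 0 0 0 0;0 0 -0.2 0 0 0 0;0 0 -0.1 0 0 0 0;0 0 -0.05 0 0 0 0;0 0 -0.03 0 0 0 0;0 0 0 0 0 0 0;0 0 0 0 0 0 0",
)

```text
time_s: 15.63
eef_pos: [516.6, -62.5, 132.0]
ee_rot: [0.001, 0.986, -0.164, 0.0]
force: [-0.0, -0.5, -0.2]
grip_width: -0.001
grip_force: 0.0
```

Emit:
drive_tool(
  commands="0 0 -0.02 0 0 0 0;0 0 -0.02 0 0 0 0;0 0 -0.02 0 0 0 0;0 0 -0.02 0 0 0 0;0 0 0 0 0 0 0;0 0 0 0 0 0 0",
)

```text
time_s: 16.13
eef_pos: [516.2, -62.4, 123.3]
ee_rot: [0.001, 0.986, -0.164, -0.0]
force: [-0.1, -1.2, 0.3]
grip_width: 0.003
grip_force: 0.0
```

Emit:
drive_tool(
  commands="0 0 -0.015 0 0 0 0;0 0 -0.015 0 0 0 0;0 0 0 0 0 0 0;0 0 0 0 0 0 0",
)

```text
time_s: 16.47
eef_pos: [516.4, -62.4, 122.9]
ee_rot: [0.001, 0.986, -0.164, 0.0]
force: [-10.1, 2.3, 25.3]
grip_width: -0.003
grip_force: 12.9
```

Contact came at TCP z 123 and was stiff, so the lid is fully shut. Retreat and hand in.

Emit:
drive_tool(
  commands="0 0 0.05 0 0 0 0;0 0 0.15 0 0 0 0;0 0 0.2 0 0 0 0;0 0 0.2 0 0 0 0;0 0 0.2 0 0 0 0;0 0 0.2 0 0 0 0;0 0 0 0 0 0 0;0 0 0 0 0 0 0",
)

```text
time_s: 17.13
eef_pos: [516.4, -62.4, 220.8]
ee_rot: [0.001, 0.986, -0.164, 0.0]
force: [-1.3, -0.0, -0.7]
grip_width: -0.002
grip_force: 0.0
```

```bash
python3 -c "
from rig import *
print(sense()['eef_pos'],sense()['force']);print(finish_job())"
```

```text
[516.44381445 -62.43341929 220.82701058] [-1.33613554 -0.04932984 -0.74335104]
the job is handed in; nothing more can be done
None
```

The job is handed in at about 17 s: I broke the stay at its knee, lowered the lid until it was fully shut (confirmed by touching the lip), and backed the arm clear without touching the other things on the bench; the hand-in returned no verdict.

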